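Turn the serving board right way up on the bar step

ROBOT

A 6-joint arm with a two-finger parallel gripper is mounted at the origin on the work surface. World frame = base frame: x ahead of the robot, y to its left, z up, the work surface at z = 0. Lengths are in mm, angles in degrees, forces in N, time in s.
With the tool pointing down it reaches from about 350 to 975 mm from the base axis. Payload 7.1 kg.
Tool frame: the origin (TCP) lies on the front face of the gripper's body, between the roots of the fingers; the fingertips stand 80 mm ahead of it and the grasp point (between the pads) lies 61 mm ahead of it; z points along the fingers, y is the line along which they close (so a half turn about z gives the same grasp; the last joint's range is limited). The gripper opens to 88 mm and grips with 3 to 60 N. Pads are 20 mm wide; open, the fingers measure 115 mm over their backs; the gripper's body (75 mm by 178 mm) begins 61 mm behind the grasp point.
Start: joints at [-77.12, 24.242, 93.386, -0, 62.372, -1.089], TCP at [150.889, -606.496, 302.675] pointing down, gripper open.
Joint ranges: [-172.04, 172.04], [-51.8, 120.97], [4.93, 147.93], [-75.15, 255.16], [6.16, 154.13], [-145.62, 145.62]. Speed limits (degrees/s): [136.94, 136.94, 172.46, 180, 180, 180].

INTERFACE

Orientations are given as a 3x3 rotation matrix whose columns are the frame's x, y, z axes.
In Python, from plant import robot, snapshot, camera_info, job, spotter gives the robot as it stands. Calls block until the motion is done:
- robot.movep(position, orientation): joint-space move of the TCP to a pose.
- robot.movel(position, rot=None, v=150, contact_N=None): straight line of the TCP; rot=None keeps the orientation; v is the mean speed in mm/s. With contact_N (N) it stops when the force on the tool has changed by that much, and returns True; else False.
- robot.move_j(angles): joint-space move.
- robot.move_gripper(opening): finger opening in mm; the grip force is fixed at half the most; returns when the fingers have stopped.
- robot.wait(seconds).
- robot.inverse_kinematics(position, orientation): joint angles nearest the present ones, or None.
- robot.observe(): the state.
- snapshot(name): name is "scene" or "top" or "wrist"; returns the picture (420x560x3 uint8, red, green, blue); there is no depth.
- camera_info(name): a dict with "K" (3x3 intrinsics, pixels), "k1" (the pictures are not rectified: a ray, as slopes to the right and down, at radius r is drawn at 1 + k1 r^2 times it, then the intrinsics apply), "view" (4x4, takes a point from world to camera coordinates); the wrist camera has in their place "T_tool_cam" (4x4, takes a point from camera to tool coordinates, whose origin is the TCP and whose axes are the flange's). Camera axes: x right, y up, looking along -z (the intrinsics and any distortion apply to the point x, -y, -z); pixel columns grow to the right and rows downward; lengths in mm; the calibration is good to about 2 mm. A picture is of the moment at which its call begins: read the wrist's pose just before it. camera_info takes no time and is no camera call.
A pose or a line that the arm cannot do raises robot.PlanningError and nothing moves.
- job.hand_in(): hands the job in; it is judged then, once.
Trained networks look in the newest picture that a camera, given by its name, has taken for a name from the list of things; names that differ only in an ending like _2 or _b are one class to them, and where a whole thing is asked for, a point or a joint stands for the part that bears it (a point fixed in the world has none). Each returns a list of dicts, best first, with "score" (0 to 1); they miss things now and then, are a little off and sometimes report something else, mostly with a low value. They report only what shows in the picture. A call takes as long as a camera call. They do not tell look-alikes from the thing itself.
- spotter.look_for(camera, target): "extent" ([left, top, right, bottom] in pixels, round what is visible of it).
- spotter.landmark_of(camera, target): "pixel" ([column, row] in pixels: a listed point, or the origin of a listed thing).
The state is a dict: "time": time; "q": joint angles; "qd": joint speeds; "joint_efforts": joint torques, N m; "tcp_pos": TCP position; "orientation": TCP orientation; "force": force on the tool from outside, world axes, zero at the start; "moment": the same for the moment, N m; "gripper_width": finger opening in mm; "grasp_force": force on a finger pad.
Only numpy, scipy, OpenCV 4.12 (cv2) and the standard library are available. Lean on these libraries where they do the work, as an engineer would, in place of code of your own. Each camera call takes 0.05 s, during which the arm holds its last target. There are 200 camera calls.

TASK

The wooden serving board lies upside down, feet in the air, on the raised step of the coffee counter. Slide it flat until its long edge overhangs the open end of the step, get under that edge and tip the board over its far edge so that it comes down on its feet on the step without being lifted off; then slide it along the step until its long side is flush against the stop bar at the other end. Leave everything else where it stands.

Things in the scene. Friction and masses are not known exactly. Their poses are not given: they have to be found in the camera images.
- step: Raised step with a grey laminate top and dark wood sides, fixed on the counter, 340 mm (its x) x 400 mm (its y), top 90 mm above the counter. Origin: centre of its footprint, at counter height; z up. Its -y end is open (plain vertical face at y = -200 mm); a stop bar closes its +y end. Its +x strip (x > 85 mm) holds a mug and a jar.
- step_edge (a point): Middle of the step's top edge at the open (-y) end; same axes as the step.
- step_stop (a point): Middle of the foot of the stop bar's inner face, on the step top at y = +180 mm. The bar is steel, 30 mm high above the top, 20 mm thick, fixed, along the full +y end.
- board: Loose wooden plate 180 mm (its x) x 140 mm (its y) x 18 mm, about 0.32 kg, edges rounded 3 mm. Origin: plate centre. Its z axis points out of the side with four black rubber feet. Starts feet up (z up), grooved serving face flat on the step, long sides facing the step's ends within 0.25 rad. Right way up, z points down. When one edge is lifted it pivots on the opposite edge without sliding.
- board_foot (a point): Tip of one of the board's four feet (18 mm across, 6 mm high; at x = +-70 mm, y = +-50 mm from the plate centre), 15 mm from the plate's mid-plane: right way up, the plate centre is 15 mm above the step top.
- mug: White ceramic mug, 72 mm wide, 85 mm high, standing on the +x strip of the step (near y = +80 mm in the step's frame). Bystander, loose: leave it alone. Origin: centre of its underside.
- jar_step: Glass jar with black lid, 64 mm wide, 90 mm high, standing on the +x strip of the step (near y = -80 mm in the step's frame). Bystander, loose: leave it alone. Origin: centre of its underside.
- pitcher: Steel milk pitcher, 88 mm wide, 100 mm high, with a side handle, on the counter off the open end of the step, towards its +x side. Bystander, loose: leave it alone. Origin: centre of its underside.
- carton_a: Milk carton, 70 x 95 x 187 mm high, on the counter to the robot's left. Bystander, loose: leave it alone. Origin: centre of its underside.
- carton_b: Second milk carton, 70 x 95 x 187 mm high, on the counter farther to the left. Bystander, loose: leave it alone. Origin: centre of its underside.
- jar_side: Large glass jar, 90 mm wide, 110 mm high, on the counter to the right. Bystander, loose: leave it alone. Origin: centre of its underside.
- cups: Stack of brown paper cups, 80 mm wide, 165 mm high, on the counter to the left. Bystander, loose: leave it alone. Origin: centre of its underside.
- tamper: Steel tamper, 58 mm wide, 95 mm high, standing on the counter to the right. Bystander, loose: leave it alone. Origin: centre of its underside.
Things that resemble listed ones, but are neither listed nor needed, are in the scene too. There is more than one size of the board; the one meant has the size given above.

How it is judged:
By the outcome, as a careful person would: the job done as asked, in the order asked, and still so for the second after the job is handed in, with the robot touching nothing.
It also fails if it takes over 72 s, if anything falls off the work surface, if the arm or the gripper's body presses on something with over 40 N, if the wrist force passes 120 N, or if a joint passes its speed limit or range.

## Working session

There is one attempt and no reset: what is moved stays moved. The work goes in short steps, each a Python script; the robot and the scene stay as the last script left them, time stands still between calls to the robot, and variables do not carry over. Pictures are saved under pics/ and viewed, at most 10 in all, crops included, and the job is handed in when it is done.

```bash
mkdir -p pics; ls; cat > h.py <<'E'
import numpy as np, cv2
from plant import robot, snapshot, camera_info, job, spotter
def save(img,n): cv2.imwrite('pics/'+n+'.png',cv2.cvtColor(img,cv2.COLOR_RGB2BGR))
def cam(name):
    c=camera_info(name); K=np.array(c['K'])
    if 'view' in c: V=np.array(c['view'])
    else:
        s=robot.observe(); T=np.eye(4); T[:3,:3]=s['orientation']; T[:3,3]=s['tcp_pos']
        V=np.linalg.inv(T@np.array(c['T_tool_cam']))
    return K,c['k1'],V
def proj(C,p):
    K,k1,V=C; p=np.atleast_2d(p); q=p@V[:3,:3].T+V[:3,3]
    s=np.c_[q[:,0]/-q[:,2],-q[:,1]/-q[:,2]]; r2=(s**2).sum(1,keepdims=True); s=s*(1+k1*r2)
    return s*[K[0,0],K[1,1]]+[K[0,2],K[1,2]]
def back(C,uv,z):
    K,k1,V=C; uv=np.atleast_2d(np.array(uv,float))
    s=(uv-[K[0,2],K[1,2]])/[K[0,0],K[1,1]]; u=s.copy()
    for _ in range(20): u=s/(1+k1*(u**2).sum(1,keepdims=True))
    d=np.c_[u[:,0],-u[:,1],-np.ones(len(u))]@V[:3,:3]; o=-V[:3,:3].T@V[:3,3]
    return o+d*((z-o[2])/d[:,2])[:,None]
E
python3 - <<'E'
from h import *
for n in("scene","top"):
    im=snapshot(n); save(im,n); C=cam(n); print(n,(-C[2][:3,:3].T@C[2][:3,3]).round(),C[0][0,0])
    for t in("step","step_edge","step_stop","board","board_foot","mug","jar_step","pitcher","carton_a","jar_side","cups","tamper"):
        l=spotter.landmark_of(n,t)[:5]
        z={'step_edge':90,'step_stop':90,'board':99,'board_foot':114,'mug':90,'jar_step':90}.get(t,0)
        print(t,[(np.round(d['pixel']).tolist(),round(d['score'],2),back(C,d['pixel'],z)[0][:2].round().tolist()) for d in l])
    print('ext',[(np.round(d['extent']).tolist(),round(d['score'],2)) for d in spotter.look_for(n,'board')[:4]])
print(camera_info('wrist'))
E
```

```text
pics
scene [ 1.552e+03 -1.000e+00  1.003e+03] 492.3619210247787
step [([285.0, 247.0], 0.86, [568.0, 42.0])]
step_edge [([211.0, 220.0], 0.68, [552.0, -164.0])]
step_stop [([353.0, 233.0], 0.81, [605.0, 222.0])]
board [([280.0, 208.0], 0.57, [512.0, 27.0]), ([366.0, 180.0], 0.55, [384.0, 289.0])]
board_foot [([303.0, 222.0], 0.94, [588.0, 86.0]), ([371.0, 171.0], 0.82, [357.0, 307.0])]
mug [([313.0, 266.0], 0.61, [724.0, 107.0])]
jar_step [([237.0, 254.0], 0.81, [680.0, -86.0])]
pitcher [([180.0, 258.0], 0.78, [614.0, -250.0]), ([113.0, 227.0], 0.19, [488.0, -472.0])]
carton_a [([463.0, 247.0], 0.91, [570.0, 565.0]), ([421.0, 259.0], 0.81, [615.0, 428.0])]
jar_side [([116.0, 227.0], 0.61, [490.0, -463.0])]
cups []
tamper [([102.0, 257.0], 0.97, [611.0, -476.0]), ([209.0, 220.0], 0.37, [456.0, -186.0])]
ext [([343.0, 167.0, 389.0, 196.0], 0.69)]
top [ 286.   52. 1635.] 491.324636413743
step []
step_edge [([342.0, 198.0], 0.72, [553.0, -180.0])]
step_stop [([219.0, 180.0], 0.63, [601.0, 214.0])]
board [([276.0, 207.0], 0.78, [516.0, 30.0]), ([186.0, 281.0], 0.78, [278.0, 306.0])]
board
[... 430 characters left out ...]
.0, 182.0], 0.7, [629.0, -483.0]), ([310.0, 155.0], 0.37, [713.0, -83.0])]
ext [([165.0, 261.0, 211.0, 303.0], 0.77), ([252.0, 180.0, 296.0, 236.0], 0.73)]
{'K': array([[329.79626648,   0.        , 280.54674771],
       [  0.        , 329.79626648, 207.04040887],
       [  0.        ,   0.        ,   1.        ]]), 'k1': 0.010629306394140848, 'T_tool_cam': array([[ 1.52038526e-03,  9.69734365e-01,  2.44157632e-01,
         6.60850603e+01],
       [ 9.99998755e-01, -1.37125231e-03, -7.80777849e-04,
        -4.60947582e-01],
       [-4.22345394e-04,  2.44158515e-01, -9.69735243e-01,
        -8.23235578e+01],
       [ 0.00000000e+00,  0.00000000e+00,  0.00000000e+00,
         1.00000000e+00]])}
```

```bash
python3 - <<'E'
import cv2,numpy as np
a=cv2.imread('pics/scene.png')[130:330,90:490]; b=cv2.imread('pics/top.png')[120:320,100:460]
a=cv2.resize(a,(780,390));b=cv2.resize(b,(780,433))
cv2.imwrite('pics/a.png',a);cv2.imwrite('pics/b.png',b)
E
```

```text
(no output)
```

View pics/a.png

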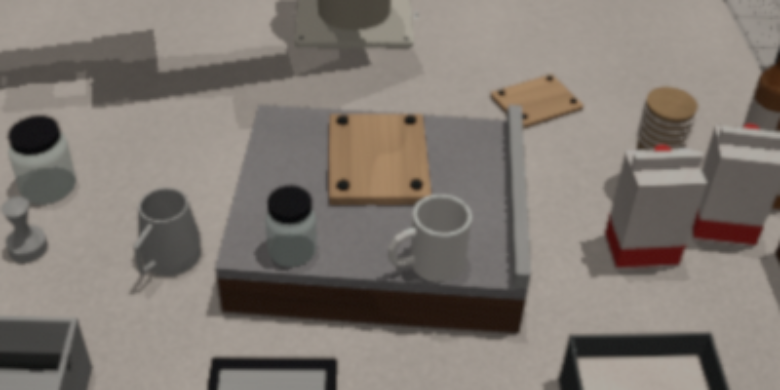

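View pics/b.png

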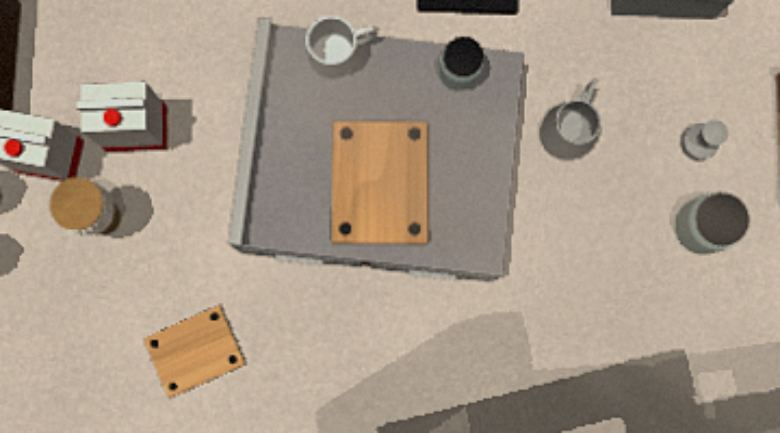

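Two boards are in view: the one on the step (top px 276,207; about 180×140) and a smaller one on the counter (top px 186,281). Only the first lies on the step and has the right size. Next is a close wrist view, plus a reachability check for the tip arc.

```bash
cat >> h.py <<'E'
def Rtool(alpha, yaw, ysign=1):
    """tool z in the step's y-z plane, alpha deg below +y; tool y in that plane too (straddle)"""
    ex=np.array([np.cos(yaw),np.sin(yaw),0]); ey=np.array([-np.sin(yaw),np.cos(yaw),0]); ez=np.array([0,0,1.])
    a=np.radians(alpha); z=np.cos(a)*ey-np.sin(a)*ez; x=ysign*ex; y=np.cross(z,x)
    return np.c_[x,y,z]
def Rdown(yaw,s=1):
    """tool down, tool y along +-step x"""
    ex=np.array([np.cos(yaw),np.sin(yaw),0]); z=np.array([0,0,-1.]); y=s*ex
    return np.c_[np.cross(y,z),y,z]
E
python3 - <<'E'
from h import *
yaw=-0.127
print(robot.observe()['orientation'])
R=Rdown(yaw+np.pi/2,1)
for s in(1,-1):
    R=Rdown(yaw+np.pi/2,s)
    for z in(500,450): 
        q=robot.inverse_kinematics([500,20,z],R); print('view',s,z,R[:,0].round(2),None if q is None else np.round(q))
def S(p): # step->world
    c,s_=np.cos(yaw),np.sin(yaw); return np.array([577+c*p[0]-s_*p[1],22+s_*p[0]+c*p[1],p[2]])
for ys in(1,-1):
  for th,al in((0,25),(0,35),(30,45),(60,65),(90,90),(120,108),(150,120),(150,130),(160,140)):
    t=np.radians(th); R=Rtool(al,yaw,ys)
    g=S([-63,-110-125*np.cos(t)+9*np.sin(t),90+125*np.sin(t)+9*np.cos(t)])
    q=robot.inverse_kinematics(g-61*R[:,2],R); print(ys,th,al,None if q is None else np.round(q))
for s in(1,-1):
  for y in(75,-110,-40): print(s,y,robot.inverse_kinematics(S([-63,y,174]),Rdown(yaw,s)))
E
```

```text
[[ 9.70431944e-01  2.41374900e-01 -3.17571410e-06]
 [ 2.41374900e-01 -9.70431942e-01  5.33349473e-05]
 [ 9.79190319e-06 -5.25244743e-05 -9.99999999e-01]]
view 1 500 [-0.99  0.13  0.  ] [  1.   3.  95.  -0.  82. -82.]
view 1 450 [-0.99  0.13  0.  ] [  1.   5.  99.  -0.  76. -82.]
view -1 500 [ 0.99 -0.13  0.  ] [ 1.  3. 95. -0. 82. 98.]
view -1 450 [ 0.99 -0.13  0.  ] [ 1.  5. 99. -0. 76. 98.]
1 0 25 [-47.  51.  95.  44.  89.  26.]
1 0 35 [-45.  46.  97.  41.  81.  28.]
1 30 45 [-41.  35. 101.  37.  76.  36.]
1 60 65 [-29.  22. 107.  26.  63.  54.]
1 90 90 [ -9.  16. 109.   0.  54.  88.]
1 120 108 [  7.  21. 108. -21.  57. 117.]
1 150 120 [ 17.  30. 106. -31.  61. 134.]
1 150 130 [ 21.  34. 104. -38.  68. 141.]
1 160 140 None
-1 0 25 None
-1 0 35 None
-1 30 45 [ -41.   35.  101.   37.   76. -144.]
-1 60 65 [ -29.   22.  107.   26.   63. -126.]
-1 90 90 [ -9.  16. 109.   0.  54. -92.]
-1 120 108 [  7.  21. 108. -21.  57. -63.]
-1 150 120 [ 17.  30. 106. -31.  61. -46.]
-1 150 130 [ 21.  34. 104. -38.  68. -39.]
-1 160 140 [ 25.  40. 101. -42.  75. -33.]
1 75 [ 9.98894787e+00  2.75803430e+01  1.09498865e+02 -2.54444375e-14
  4.29207923e+01  1.72655119e+01]
1 -110 [-1.03288862e+01  2.58139140e+01  1.12935986e+02 -2.54444375e-14
  4.12500996e+01 -3.05232221e+00]
1 -40 [-2.42886860e+00  2.59892287e+01  1.12596108e+02 -2.54444375e-14
  4.14146634e+01  4.84769540e+00]
-1 75 None
-1 -110 None
-1 -40 None
```

```bash
python3 - <<'E'
from h import *
yaw=-0.127
robot.movep([520,0,500],Rdown(yaw+np.pi/2,1))
C=cam('wrist'); im=snapshot('wrist'); save(im,'w1'); cv2.imwrite('pics/w1big.png',cv2.resize(cv2.imread('pics/w1.png'),(800,600)))
np.savez('w1.npz',K=C[0],k=C[1],V=C[2]); print(robot.observe()['time'])
for t,z in(("step_edge",90),("step_stop",90),("board",99),("board_foot",114),("mug",90),("jar_step",90),("pitcher",0)):
    print(t,[(np.round(d['pixel']).tolist(),round(d['score'],2),back(C,d['pixel'],z)[0][:2].round().tolist()) for d in spotter.landmark_of('wrist',t)[:5]])
E
```

```text
4.0583
step_edge [([181.0, 205.0], 0.78, [554.0, -159.0])]
step_stop [([428.0, 200.0], 0.94, [593.0, 217.0])]
board [([304.0, 170.0], 0.75, [523.0, 34.0])]
board_foot [([347.0, 214.0], 0.59, [593.0, 89.0]), ([150.0, 233.0], 0.53, [586.0, -206.0])]
mug [([362.0, 279.0], 0.76, [713.0, 109.0]), ([183.0, 205.0], 0.73, [554.0, -155.0])]
jar_step [([245.0, 283.0], 0.69, [696.0, -82.0])]
pitcher [([152.0, 234.0], 0.92, [620.0, -254.0])]
```

View pics/w1big.png

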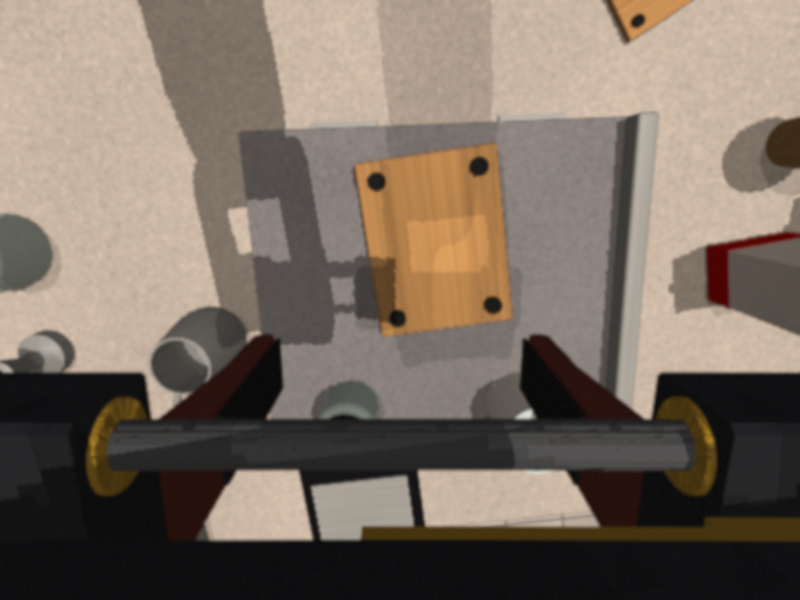

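```bash
python3 - <<'E'
from h import *
d=np.load('w1.npz'); C=(d['K'],float(d['k']),d['V']); sc=.7
f=lambda n,l,z:print(n,back(C,np.array(l)*sc,z)[:,:2].round().tolist())
f('board corners(108)',[(356,164),(496,144),(512,319),(383,336)],106)
f('feet(114)',[(376,181),(479,166),(493,305),(397,318)],114)
f('open edge, bar foot',[(240,131),(275,418),(617,118),(603,385)],90)
f('jar, pitcher rim(100)',[(210,360)],100)
# refine with images: board by colour, top + wrist
for n,CC,im in(('w1',C,'pics/w1.png'),('top',cam('top'),'pics/top.png')):
    h=cv2.cvtColor(cv2.imread(im),cv2.COLOR_BGR2HSV); m=cv2.inRange(h,(5,90,60),(22,255,255))
    m=cv2.morphologyEx(m,cv2.MORPH_CLOSE,np.ones((5,5)))
    for c in cv2.findContours(m,cv2.RETR_EXTERNAL,cv2.CHAIN_APPROX_NONE)[0]:
        if cv2.contourArea(c)<800: continue
        P=back(CC,c[:,0],106)[:,:2].astype(np.float32); print(n,cv2.minAreaRect(P))
E
```

```text
board corners(108) [[436.0, -34.0], [435.0, 103.0], [612.0, 106.0], [614.0, -31.0]]
feet(114) [[454.0, -16.0], [453.0, 84.0], [592.0, 86.0], [593.0, -14.0]]
open edge, bar foot [[390.0, -144.0], [702.0, -169.0], [425.0, 225.0], [708.0, 205.0]]
jar, pitcher rim(100) [[619.0, -223.0]]
w1 ((880.9482421875, 166.5758056640625), (516.632568359375, 27.58555793762207), 83.26840209960938)
w1 ((787.1210327148438, 292.789794921875), (129.34576416015625, 56.20853042602539), 7.55901575088501)
w1 ((705.03369140625, -350.8664245605469), (55.84568786621094, 130.18077087402344), 66.73875427246094)
w1 ((523.2669677734375, 34.63588333129883), (179.95396423339844, 140.12127685546875), 0.9955029487609863)
w1 ((345.82928466796875, 245.0314483642578), (73.71714782714844, 32.27294921875), 82.400634765625)
top ((275.2225646972656, 294.94732666015625), (93.10783386230469, 120.0193862915039), 25.59694480895996)
top ((525.2694702148438, 33.784358978271484), (178.76148986816406, 139.5797576904297), 1.1544711589813232)
top ((228.78829956054688, 767.5885009765625), (806.9605102539062, 307.9070739746094), 3.7303667068481445)
top ((614.5022583007812, -647.9743041992188), (167.8421630859375, 232.6318817138672), 89.79143524169922)
top ((702.0498046875, 788.9688720703125), (221.8222198486328, 343.4690246582031), 5.244680881500244)
```

```bash
python3 - <<'E'
from h import *
from scipy.optimize import minimize
from scipy.ndimage import map_coordinates
d=np.load('w1.npz'); W=(d['K'],float(d['k']),d['V'])
def seg(a,b,n=60): t=np.linspace(0,1,n)[:,None]; return np.array(a)*(1-t)+np.array(b)*t
segs=dict(open=seg((-165,-200,90),(80,-200,90)),near=seg((-170,-190,90),(-170,175,90)),foot=seg((-160,180,90),(60,180,90)),top=seg((-160,180,120),(60,180,120)),out=seg((-160,200,120),(60,200,120)))
G={}
for n,CC in(('w1',W),('top',cam('top')),('scene',cam('scene'))):
    g=cv2.GaussianBlur(cv2.imread(f'pics/{n}.png').astype(np.float32),(0,0),1.2)
    gx=np.abs(cv2.Sobel(g,-1,1,0)).max(2);gy=np.abs(cv2.Sobel(g,-1,0,1)).max(2); m=np.minimum(np.hypot(gx,gy),60)
    G[n]=(CC,m)
def cost(p,cams,ss):
    c,s=np.cos(p[2]),np.sin(p[2]); t=0
    for n in cams:
        for k in ss:
            q=segs[k]; P=np.c_[p[0]+c*q[:,0]-s*q[:,1],p[1]+s*q[:,0]+c*q[:,1],q[:,2]]
            uv=proj(G[n][0],P); t-=map_coordinates(G[n][1],[uv[:,1],uv[:,0]],order=1).mean()
    return t
for cams in(('w1',),('top',),('scene',),('w1','top','scene')):
    best=None
    for x in range(555,600,4):
        for y in range(20,60,4):
            for a in(-.12,-.1,-.08,-.06,-.04):
                v=cost((x,y,a),cams,segs); 
                if best is None or v<best[0]: best=(v,(x,y,a))
    r=minimize(cost,best[1],args=(cams,segs),method='Nelder-Mead',options=dict(initial_simplex=[np.array(best[1])+e for e in([0,0,0],[3,0,0],[0,3,0],[0,0,.02])]))
    print(cams,r.x.round(3),round(r.fun,1),{k:round(cost(r.x,cams,[k])) for k in segs})
E
```

```text
('w1',) [ 5.76325e+02  3.63000e+01 -9.50000e-02] -282.0 {'open': -54, 'near': -60, 'foot': -49, 'top': -60, 'out': -59}
('top',) [ 5.68173e+02  3.94950e+01 -9.40000e-02] -281.2 {'open': -42, 'near': -60, 'foot': -60, 'top': -60, 'out': -59}
('scene',) [ 5.77254e+02  4.04860e+01 -9.10000e-02] -285.4 {'open': -58, 'near': -58, 'foot': -58, 'top': -60, 'out': -51}
('w1', 'top', 'scene') [ 5.74596e+02  3.81560e+01 -9.00000e-02] -802.7 {'open': -154, 'near': -172, 'foot': -136, 'top': -179, 'out': -162}
```

```bash
cat >> h.py <<'E'
YAW=-0.092; O=np.array([575.,38.,0]); EX=np.array([np.cos(YAW),np.sin(YAW),0]); EY=np.array([-np.sin(YAW),np.cos(YAW),0])
def S(x,y,z): return O+EX*x+EY*y+[0,0,z]
def board(name,C=None,z=106):
    C=C or cam(name); im=snapshot(name); save(im,name+'_last')
    h=cv2.cvtColor(im,cv2.COLOR_RGB2HSV); m=cv2.morphologyEx(cv2.inRange(h,(5,90,60),(22,255,255)),cv2.MORPH_CLOSE,np.ones((5,5)))
    for c in cv2.findContours(m,cv2.RETR_EXTERNAL,cv2.CHAIN_APPROX_NONE)[0]:
        if cv2.contourArea(c)<600: continue
        (cx,cy),wh,a=cv2.minAreaRect(back(C,c[:,0],z)[:,:2].astype(np.float32)); p=np.array([cx,cy,0])-O
        if max(wh)<250 and abs(p@EX)<200 and abs(p@EY)<300: print(name,'step frame',round(p@EX),round(p@EY),'size',np.round(wh),'ang rel step',round(a-np.degrees(YAW),1))
E
python3 - <<'E'
from h import *
R=Rdown(YAW,1); X=-50
robot.movep(S(X,95,300),R); robot.movel(S(X,95,200),v=200)
print(robot.movel(S(X,95,176),v=60,contact_N=8),robot.observe()['tcp_pos'])
print('F',robot.observe()['force'].round(1) if hasattr(robot.observe()['force'],'round') else robot.observe()['force'])
robot.movel(S(X,-98,176),v=60); print(robot.observe()['force'])
robot.movel(S(X,-85,176),v=60); robot.movel(S(X,-85,330),v=200)
board('top'); print(robot.observe()['time'])
robot.movep(S(X-20,-20,500),Rdown(YAW+np.pi/2,1)); board('wrist')
cv2.imwrite('pics/w2big.png',cv2.resize(cv2.imread('pics/wrist_last.png'),(800,600)));print(robot.observe()['time'])
E
```

```text
False [533.82702828 137.1752743  175.71307547]
F [ 1.1 -0.7  0.1]
[-0.01776527  2.32047382  0.43580129]
11.8833
wrist step frame -58 -178 size [143. 180.] ang rel step 90.1
13.2333
```

View pics/w2big.png

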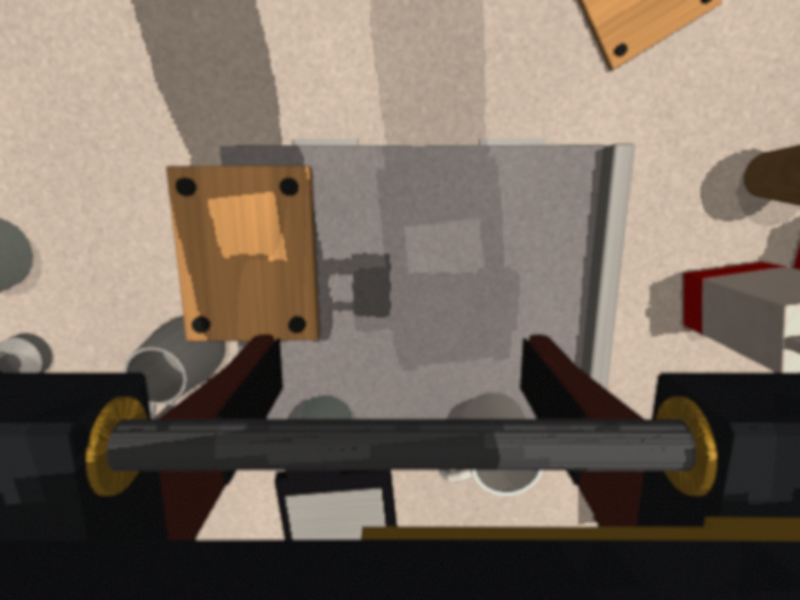

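The board is square to the step, with its centre at step (-58,-178) and about 48 mm of overhang (step corner at px 222,147, board edge at px 168). Next is the tip, with the fingers straddling that edge loosely.

```bash
cat > tip.py <<'E'
from h import *
X,P=-58,-108
def pose(th,back_=0,up=0):
    t=np.radians(th); r=125; al=30+100*th/158; R=Rtool(al,YAW,1)
    py,s=(P,9) if th<=90 else (P+18,-9)
    g=S(X,py-r*np.cos(t)+s*np.sin(t),90+r*np.sin(t)+s*np.cos(t))
    return g-(61+back_)*R[:,2]+[0,0,up],R
E
python3 - <<'E'
from tip import *
ths=list(range(0,151,10))+[158]
assert all(robot.inverse_kinematics(*pose(t)) is not None for t in ths), [t for t in ths if robot.inverse_kinematics(*pose(t)) is None]
robot.move_gripper(54)
robot.movep(*pose(0,80,90)); robot.movel(pose(0,80)[0],v=200)
print('ins',robot.movel(pose(0)[0],v=100,contact_N=10),robot.observe()['force'],robot.observe()['time'])
save(snapshot('scene'),'t0')
for t in ths[1:4]:
    p,R=pose(t); robot.movel(p,R,v=90); s=robot.observe(); print(t,np.round(s['force'],1))
save(snapshot('scene'),'t1'); print(s['time'])
a=[cv2.imread(f'pics/t{i}.png')[150:310,150:400] for i in(0,1)]
cv2.imwrite('pics/t01.png',cv2.resize(np.hstack(a),(800,256),interpolation=cv2.INTER_CUBIC))
E
```

```text
ins False [-0.90105762  0.20801219  0.00356879] 17.275
10 [ 0.8 -0.9 -1.8]
20 [-0.2 -0.1 -1.3]
30 [ 0.7 -1.7 -1. ]
18.725
```

View pics/t01.png

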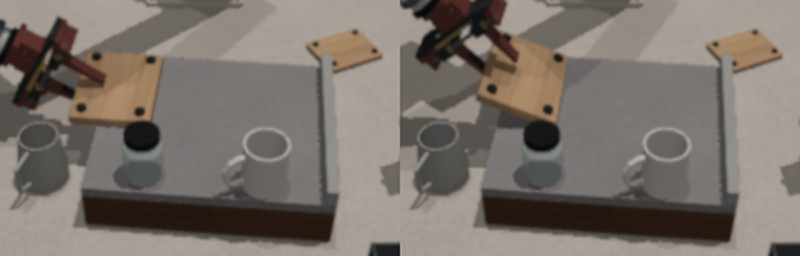

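The left frame shows the fingers straddling the edge. The right frame shows the board lifted about 30° on its far edge, with the jar clear. I'll carry on.

```bash
python3 - <<'E'
from tip import *
a=[]
for t in list(range(40,151,10))+[158]:
    p,R=pose(t); robot.movel(p,R,v=90); s=robot.observe(); print(t,np.round(s['force'],1))
    if t in(70,100,158): a.append(snapshot('scene')[150:310,190:390])
print(s['time'])
v=cv2.resize(np.hstack(a),(800,214),interpolation=cv2.INTER_CUBIC); save(v,'t2')
E
```

```text
40 [-0.8 -0.5 -1.8]
50 [-1.1 -1.9 -0.1]
60 [-0.3 -2.9  0.3]
70 [-0.4 -0.5 -0.3]
80 [-0.6 -1.2 -0.7]
90 [-0.5 -0.9  0.6]
100 [-0.7 -0.3 -0.1]
110 [0.5 0.2 0.4]
120 [ 0.2  0.5 -0.1]
130 [-0.5  0.9 -0.4]
140 [-0.   1.1 -1.6]
150 [-0.1  0.4 -0.5]
158 [-0.3  1.2 -1. ]
24.875
```

View pics/t2.png

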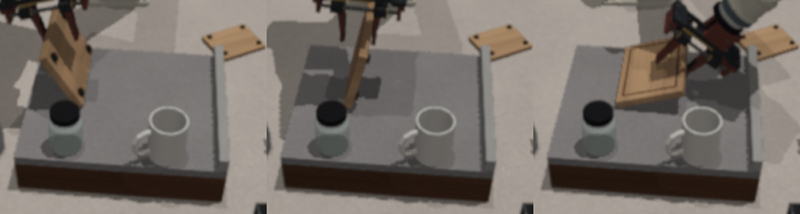

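The board tipped past vertical and now rests nearly flat on the under finger, grooved side up. I'll withdraw the fingers, let it settle, and look.

```bash
python3 - <<'E'
from tip import *
robot.movel(pose(158,75)[0],v=70)
R=Rdown(YAW+np.pi/2,1)
robot.movel(pose(158,75,110)[0],v=200)
robot.movep(S(-70,-60,500),R); robot.wait(.1)
board('wrist',z=112); board('top',z=112)
for t in ('board','board_foot'): print(spotter.landmark_of('wrist',t)[:3])
cv2.imwrite('pics/w3big.png',cv2.resize(cv2.imread('pics/wrist_last.png'),(800,600)));print(robot.observe()['time'])
E
```

```text
wrist step frame 154 141 size [123.  39.] ang rel step 9.8
wrist step frame 152 -258 size [ 42. 130.] ang rel step 74.3
wrist step frame -58 -13 size [140. 181.] ang rel step 90.0
top step frame -57 29 size [ 56. 179.] ang rel step 90.1
[{'pixel': [313.0, 176.0], 'score': 0.97}]
[{'pixel': [278.0, 220.2], 'score': 0.59}]
30.3583
```

View pics/w3big.png

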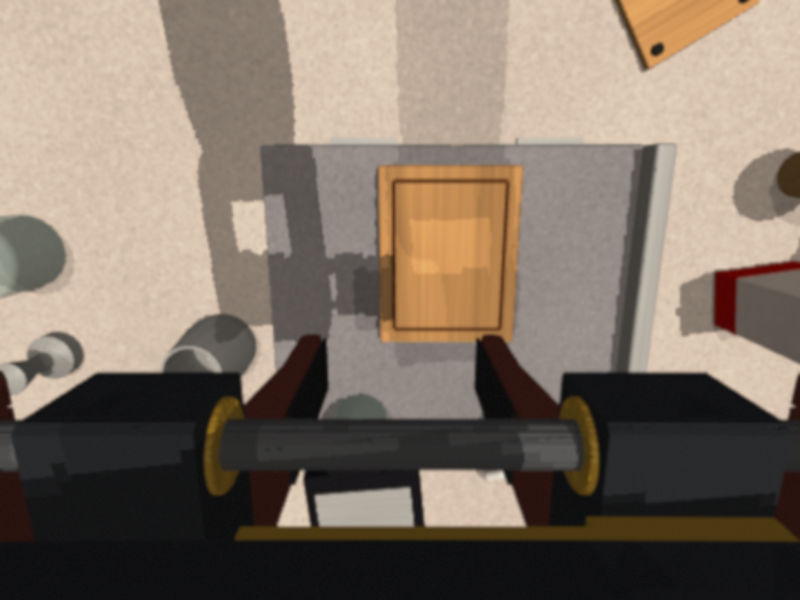

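Right way up, square, centre at step (-58,-13). Now the push to the bar.

```bash
python3 - <<'E'
from h import *
R=Rdown(YAW,1); X=-58
robot.move_gripper(88)
robot.movep(S(X,-112,300),R); robot.movel(S(X,-112,178),v=180)
robot.movel(S(X,15,178),v=60); print(robot.observe()['force'])
print(robot.movel(S(X,45,178),v=20,contact_N=15)); s=robot.observe(); p=s['tcp_pos']-O; print(p@EY,np.round(s['force'],1))
robot.wait(.3); print(np.round(robot.observe()['force'],1))
robot.movel(S(X,5,178),v=80); robot.movel(S(X,-20,330),v=200)
robot.movep(S(-90,60,500),Rdown(YAW+np.pi/2,1)); board('wrist',z=112)
im=cv2.imread('pics/wrist_last.png')[60:310,180:510]; cv2.imwrite('pics/w4.png',cv2.resize(im,(792,600),interpolation=cv2.INTER_CUBIC));print(robot.observe()['time'])
E
```

```text
[-0.36984138 -3.08422978  2.37434037]
True
27.484216767896978 [ 0.4 -3.1  3. ]
[ 0.2  0.1 -0.6]
wrist step frame 133 -260 size [ 56. 128.] ang rel step 74.0
wrist step frame -59 109 size [141. 180.] ang rel step 90.4
39.225
```

View pics/w4.png

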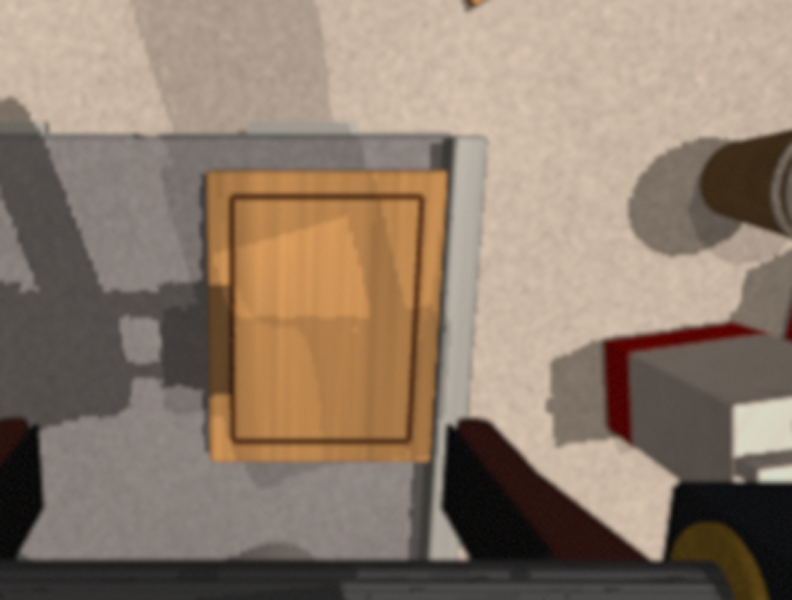

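It reached the bar (board edge px 447→431, bar face px 452→433), but the force had vanished afterwards, so it may have rebounded a millimetre or two. I'll press again slowly with sustained force.

```bash
python3 - <<'E'
from h import *
R=Rdown(YAW,1); X=-58
robot.movep(S(X,-5,330),R); robot.movel(S(X,5,178),v=180)
robot.movel(S(X,22,178),v=60); robot.wait(.2); f0=robot.observe()['force'][1]
y=25
while y<40:
    robot.movel(S(X,y,178),v=15); robot.wait(.15); s=robot.observe(); f=s['force'][1]-f0
    print(y,round(f,1),np.round(s['moment'],2))
    if f<-14: break
    y+=.7
for k in(.5,1,2,4): robot.movel(S(X,y-k,178),v=10)
robot.movel(S(X,0,178),v=60); robot.movel(S(X,-20,330),v=200)
robot.movep(S(-90,60,500),Rdown(YAW+np.pi/2,1)); board('wrist',z=112)
im=cv2.imread('pics/wrist_last.png')[60:310,180:510]; cv2.imwrite('pics/w5.png',cv2.resize(im,(792,600),interpolation=cv2.INTER_CUBIC))
snapshot('top')
for t,z in(('mug',90),('jar_step',90),('pitcher',0)): print(t,[back(cam('top'),d['pixel'],z)[0][:2].round() for d in spotter.landmark_of('top',t)[:1]])
print(robot.observe()['time'])
E
```

```text
25 -0.8 [-0.09 -0.07 -0.01]
25.7 1.0 [-0.05 -0.09 -0.02]
26.4 1.0 [-0.01 -0.05  0.02]
27.099999999999998 -0.6 [-0.09 -0.1   0.01]
27.799999999999997 -5.1 [-1.02 -0.03 -0.11]
28.499999999999996 -9.6 [-1.69 -0.06 -0.15]
29.199999999999996 -13.2 [-2.39 -0.14 -0.27]
29.899999999999995 -17.1 [-3.03 -0.09 -0.27]
wrist step frame 133 -260 size [ 56. 128.] ang rel step 74.0
wrist step frame -59 109 size [141. 180.] ang rel step 90.4
mug [array([712., 111.])]
jar_step [array([697., -86.])]
pitcher [array([ 622., -261.])]
49.5667
```

View pics/w5.png

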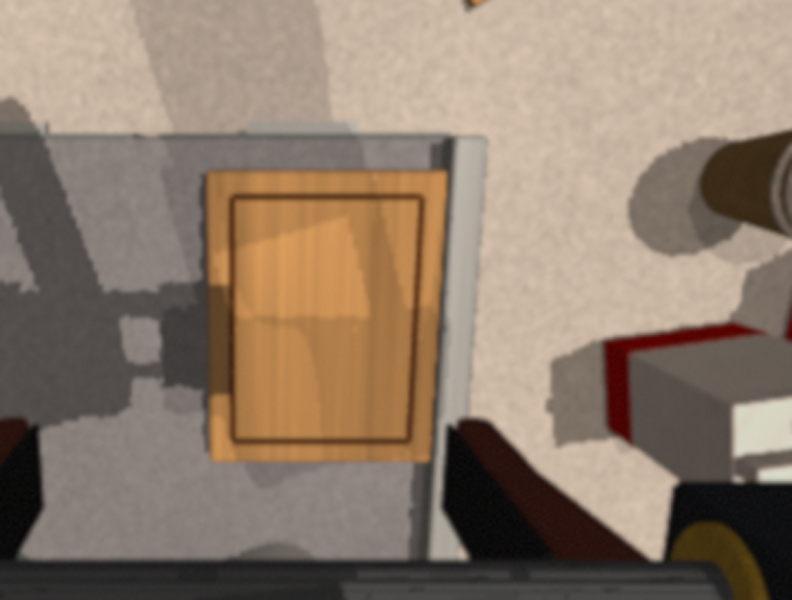

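The picture is unchanged, and the force rose steadily to 17 N with no slip, so the board is seated flush. The bystanders near the board are within detector noise of where they started.

```bash
python3 -c "
from h import *
print(job.hand_in())"
```

```text
the job is handed in; nothing more can be done
None
```

The board stands on its feet on the step with its long side flush against the stop bar; the mug, jar and pitcher near it did not move, nothing showed the other bystanders disturbed, and the job was handed in at about 50 s.

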